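# Unclip a slide cassette from its dock and hold it over the tray

## Task

Take the blue slide cassette out of the dock: squeeze its two orange side catches together, draw it straight up and carry it over the middle of the steel tray, where it will be unloaded. Finish while still holding it there by the squeezed catches, level and steady, with its underside at least 12 cm above the worktop. Leave the white cassette clipped in the dock, and do not disturb the beaker, the vial and the bottle.

Things in the scene. Friction and masses are not known exactly. Their poses are not given: they have to be found in the camera images.
- blue_cassette_mid (a point): Centre of the blue cassette, 36 mm above its underside: open blue carrier with glass slides, 57 mm (x) x 84 mm (y), 36 mm tall, 72 mm over the catches, about 0.15 kg. z up; the two orange catches face each other along x, at y = 0, each with a ribbed thumb pad 28 mm wide, 4 to 36 mm above this point, above all else in the dock; outer faces 60 mm apart at rest, 46 mm fully squeezed.
- white_cassette_mid (a point): The same point on the white cassette: the blue one's twin with a white carrier and the same orange catches, clipped in the other bay; it stays there. Which bay holds which varies.
- blue_catch_near (a joint): Travel of the blue cassette's catch on its -x side, m: 0 at rest (sprung out, 3.5 N), 0.007 pressed in to its stop (7 N). At its foot a tooth hooks 3 mm under the dock's rail; the cassette comes out only with both catches pressed in 5 mm or more: to the stops is best.
- blue_catch_far (a joint): The same for the catch on its +x side.
- dock: Fixed grey docking base, 104 mm (x) x 212 mm (y), with two bays, centres at y = -52 and +52 mm; cassettes stand in them on a 6 mm floor, axes parallel to the dock's, 1.5 mm play, free once lifted 30 mm. Per bay two aluminium rails along y, inner faces 60 mm apart, tops 29 mm above the worktop. Origin: centre of the underside, z up.
- steel_tray: Fixed shallow steel tray, 280 mm (its x) x 200 mm (its y), 18 mm tall, flat on the worktop to the right of the dock, tweezers lying in it. Origin: centre of the underside.
- beaker_mid (a point): Centre (35 mm up) of a clear beaker, 53 mm across, 70 mm tall, standing behind the dock.
- vial_mid (a point): Centre (35 mm up) of an amber vial with a black cap, 22 mm across, 70 mm tall, standing behind the dock.
- bottle_mid (a point): Centre (54 mm up) of a white bottle, 54 mm across, 109 mm tall, standing to the left of the dock.
Things that resemble listed ones, but are neither listed nor needed, are in the scene too. Of the things that look like the part that bears blue_cassette_mid, the smaller one is meant.

How it is judged:
By the outcome, as a careful person would: the job done as asked, in the order asked, and still so for the second after the job is handed in, while the arm keeps its last pose, push and grip.
It also fails if it takes over 32 s, if anything falls off the work surface, if the arm or the gripper's body presses on something with over 40 N, if the wrist force passes 120 N, or if a joint passes its speed limit or range.

## Robot

A 6-joint arm with a two-finger parallel gripper is mounted at the origin on a cart in front of the work surface, level with it; the furniture and walls round the work are solid. World frame = base frame: x ahead of the robot, y to its left, z up, the work surface at z = 0. Lengths are in m, angles in degrees, forces in N, time in s.
With the tool pointing down it reaches from about 0.25 to 0.725 m from the base axis. Payload 9.7 kg.
Tool frame: the origin (TCP) lies at the very end of the fingers, on their centre line; the grasp point (between the pads) lies tcp_to_grasp behind it (tcp_to_grasp is the distance from the TCP to the grasp point, in m); z points along the fingers, y is the direction in which the jaws open and shut (so a half turn about z gives the same grasp; the last joint's range is limited). The gripper opens to 85 mm and grips with 20 to 120 N. Pads are 22 mm wide; open, the fingers measure 114 mm over their backs; the gripper's body (76 mm by 85 mm) begins 54 mm behind the grasp point. The pads swing forward as they close: fully open they stand 13 mm farther back than shut.
Start: joints at [74.943, 4.979, 10.078, 95.1, 0, 90], TCP at [0.143, 0.531, 0.231] pointing down, gripper open.
Joint ranges: [-179.16, 179.16], [-48.56, 103.87], [-65.8, 70.77], [-126.05, 130.52], [-82.76, 87.17], [-180, 180]. Speed limits (degrees/s): [127.2, 127.2, 147.25, 180, 180, 180].

## Interface

Orientations are given as [roll, pitch, yaw] about the fixed x, y, z axes, in that order (R = Rz(yaw) Ry(pitch) Rx(roll)).
In Python, from workcell import * gives the robot as it stands. The module is installed in compiled form; this text tells all that it offers.
- The arm moves only by the shell command python3 -m pendant 'ROWS' [FORCE]. ROWS is JSON, a list of rows, each a list of 3 entries, a list of its own where there are three numbers: the opening in per cent of the stroke, from 0 (shut) to 100 (fully open), then the shift along the world's x, y, z in mm, then the turn, a rotation vector about the world's x, y, z in degrees. A call has 1 to 20 rows; each row is the pose to reach, as a shift and turn from the pose measured when the call began; what a row does not reach only later rows make up. A row lasts 1/8 s, in which the tool goes at most 62.5 mm and 10.7 degrees, less where a joint would pass 70% of its speed; a pose out of reach is approached as far as the arm can. A call with a gripper value outside its range is refused whole. The fingers move at their own pace and stop on an object; FORCE is the grip in N (left out, the last holds). Time passes only in rows, so rows that repeat a pose let the fingers close. It gives the time, the measured TCP pose, the force and the opening at its end, in the units of the state.
- get_obs(): the state, without advancing time (a new reading comes with each control period).
- camera(name): name is "scene" or "top" or "wrist"; returns a dict with "img" (384x512x3 uint8, red, green, blue), "fx", "fy", "cx", "cy" (pixels), "cam_to_world" (4x4, takes a point from camera to world coordinates); the wrist camera has in their place "T_tool_cam" (4x4, takes a point from camera to tool coordinates, whose origin is the TCP and whose axes are the flange's). Camera axes: x right, y down, z forward; pixel columns grow to the right and rows downward; lengths in m; the calibration is good to about 2 mm. A picture is of the moment at which its call begins: read the wrist's pose just before it. There is no depth.
- job_done(): hands the job in, once; it reports no verdict.
Trained networks look in a picture, given as the dict that the camera call returned (one of the last four; its "shot" number tells which), for a name from the list of things; names that differ only in an ending like _2 or _b are one class to them, and where a whole thing is asked for, a point or a joint stands for the part that bears it (a point fixed in the world has none). Each returns a list of dicts, best first, with "confidence" (0 to 1); they miss things now and then, are a little off and sometimes report something else, mostly with a low value. They report only what shows in the picture. A call takes as long as a camera call. They do not tell look-alikes from the thing itself.
- regions_of(picture, label): "region" (384x512 bool, what is visible of it).
- pinpoint(picture, label): "position" ([x, y, z] in m, in world coordinates, good to about 4 mm: a listed point, or the origin of a listed thing).
The state is a dict: "time": time; "q": joint angles; "qd": joint speeds; "joint_efforts": joint torques, N m; "ee_pos": TCP position; "tcp_rot": TCP orientation; "wrist_force": force on the tool from outside, world axes, zero at the start; "torque": the same for the moment, N m; "opening": finger opening in m.
Only numpy, scipy, OpenCV 4.12 (cv2) and the standard library are available. Lean on these libraries where they do the work, as an engineer would, in place of code of your own. Each camera call takes 0.05 s, during which the arm holds its last target. There are 200 camera calls.

## Working session

There is one attempt and no reset: what is moved stays moved. The work goes in short steps, Python scripts to look and compute and a shell command to move; the robot and the scene stay as the last step left them, time stands still between calls to the robot, and variables do not carry over. Pictures are saved under pics/ and viewed, about 8 in all and at most 12, crops included, and the job is handed in when it is done.

```bash
mkdir -p pics; python3 - <<'E'
from workcell import *
import cv2,numpy as np
o=get_obs();print({k:np.round(v,3).tolist() for k,v in o.items()})
for n in("scene","top"):
    p=camera(n);cv2.imwrite(f"pics/{n}0.png",p["img"][:,:,::-1])
    print(n,np.round(p["cam_to_world"],3).tolist(),p["fx"])
    for l in("blue_cassette_mid","white_cassette_mid","dock","steel_tray","beaker_mid","vial_mid","bottle_mid"):
        print(l,[(np.round(d["position"],3).tolist(),round(d["confidence"],2)) for d in pinpoint(p,l)])
E
```

```text
{'time': 0.0, 'q': [74.941, 5.011, 10.034, 95.101, -0.001, 90.001], 'qd': [0.003, 0.081, 0.068, 0.032, -0.008, 0.001], 'joint_efforts': [0.002, -52.04, 46.48, 0.017, 0.0, -0.0], 'ee_pos': [0.143, 0.531, 0.231], 'tcp_rot': [-179.922, 0.001, 164.94], 'wrist_force': [-0.043, 0.205, 0.092], 'torque': [-0.004, -0.03, -0.012], 'opening': 0.086}
scene [[0.642, -0.441, 0.627, -0.112], [-0.766, -0.343, 0.544, -0.506], [-0.025, -0.829, -0.558, 0.636], [0.0, 0.0, 0.0, 1.0]] 350.9328430433824
blue_cassette_mid [([0.442, 0.461, 0.05], 0.95), ([0.47, 0.017, 0.038], 0.65), ([0.477, 0.07, 0.003], 0.18)]
white_cassette_mid [([0.484, 0.119, 0.04], 0.97)]
dock [([0.478, 0.069, 0.002], 0.81)]
steel_tray [([0.478, -0.362, -0.002], 0.65)]
beaker_mid [([0.611, 0.077, 0.034], 0.71)]
vial_mid [([0.618, 0.136, 0.031], 0.48)]
bottle_mid [([0.528, 0.241, 0.055], 0.64)]
top [[0.014, -0.996, 0.089, 0.386], [-1.0, -0.015, -0.005, 0.039], [0.006, -0.089, -0.996, 1.715], [0.0, 0.0, 0.0, 1.0]] 457.95590446094377
blue_cassette_mid [([0.471, 0.022, 0.04], 0.82), ([0.439, 0.463, 0.048], 0.67)]
white_cassette_mid [([0.485, 0.121, 0.038], 0.83)]
dock [([0.481, 0.071, -0.001], 0.68), ([0.486, 0.121, 0.041], 0.35)]
steel_tray [([0.482, -0.364, -0.0], 0.79)]
beaker_mid [([0.607, 0.074, 0.036], 0.7)]
vial_mid [([0.619, 0.133, 0.035], 0.42)]
bottle_mid [([0.53, 0.243, 0.056], 0.45)]
```

View pics/scene0.png

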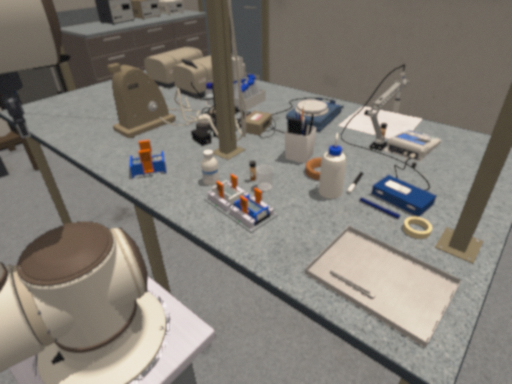

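View pics/top0.png

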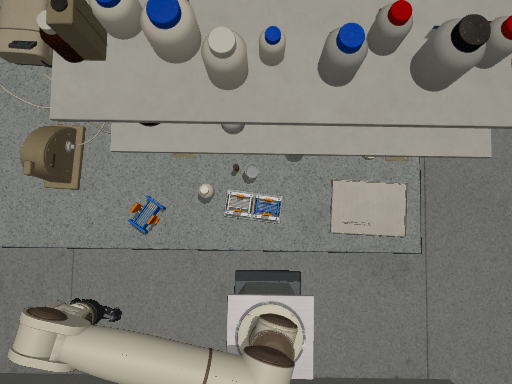

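Two blue things resemble the cassette. One is in the dock's right bay (scene ≈(255,210), top ≈(267,207)). The other stands loose on the left, larger (scene ≈(148,160), top ≈(148,213)). By the description (smaller, clipped in the dock) I choose the docked one. I'll check it in a close crop, along with the posts, the dock yaw and the tool constants.

```bash
cat > h.py <<'E'
from workcell import *
import cv2,numpy as np
from scipy.spatial.transform import Rotation as Ro
def ray(p,u,v,z,T=None):
    T=p["cam_to_world"] if T is None else T
    d=T[:3,:3]@[(u-p["cx"])/p["fx"],(v-p["cy"])/p["fy"],1]; o=T[:3,3]
    return o+d*(z-o[2])/d[2]
def wristT(p,o):
    T=np.eye(4);T[:3,:3]=Ro.from_euler("xyz",o["tcp_rot"],degrees=True).as_matrix();T[:3,3]=o["ee_pos"]
    return T@p["T_tool_cam"]
E
python3 - <<'E'
from h import *
import workcell
print([n for n in dir(workcell) if not n.startswith("_")]); print(getattr(workcell,"tcp_to_grasp",None))
p=camera("scene")
for uv in((217,158),(240,152),(441,247),(478,252)): print(uv,ray(p,*uv,0).round(3))
t=camera("top")
for l in("blue_cassette_mid","dock","steel_tray"):
  for d in regions_of(t,l):
    m=np.argwhere(d["region"])[:,::-1]
    w=np.array([ray(t,u,v,0.04 if l!="steel_tray" else .018)[:2] for u,v in m])
    print(l,round(d["confidence"],2),len(m),[np.round(x,3) for x in cv2.minAreaRect((w*1000).astype(np.float32))])
a=cv2.resize(p["img"][125:235,110:290],None,fx=4,fy=4,interpolation=cv2.INTER_CUBIC)
cv2.imwrite("pics/crop1.png",a[:,:,::-1])
E
```

```text
['PlanningError', 'camera', 'get_obs', 'job_done', 'pinpoint', 'regions_of', 'tcp_to_grasp']
0.0187
(217, 158) [0.648 0.332 0.   ]
(240, 152) [0.733 0.295 0.   ]
(441, 247) [ 0.672 -0.44   0.   ]
(478, 252) [ 0.71  -0.515  0.   ]
blue_cassette_mid 0.85 266 [array([473.393,  17.097]), array([83.325, 62.701]), np.float64(82.791)]
blue_cassette_mid 0.73 673 [array([442.974, 460.446]), array([109.123, 121.076]), np.float64(54.977)]
dock 0.66 897 [array([475.312,  67.671]), array([207.359, 101.931]), np.float64(83.065)]
steel_tray 0.94 4124 [array([ 477.407, -358.513]), array([288.522, 202.188]), np.float64(88.293)]
```

View pics/crop1.png

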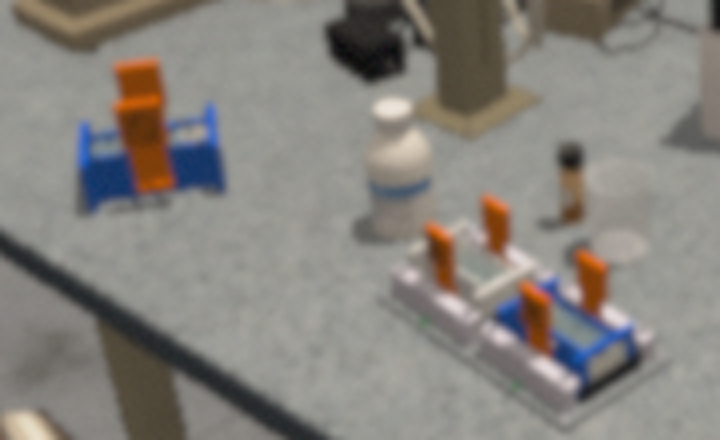

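The crop shows the small blue cassette clipped in the dock at scene ≈(250,207), beside the white one. The bigger look-alike, at scene ≈(147,160), stands loose on the worktop. The docked one is the target, at about (0.472, 0.019), dock yaw ≈ -7.5°, with the posts at x > 0.64. I'll move above it.

```bash
python3 -m pendant '[[100,[20,-40,0],[0,0,-8]],[100,[55,-85,0],[0,0,-16]],[100,[85,-130,0],[0,0,-24]],[100,[115,-180,0],[0,0,-32]],[100,[150,-230,0],[0,0,-40]],[100,[180,-280,0],[0,0,-48]],[100,[210,-330,0],[0,0,-56]],[100,[245,-380,0],[0,0,-64]],[100,[275,-430,0],[0,0,-72]],[100,[305,-475,0],[0,0,-80]],[100,[329,-511,0],[0,0,-82.5]],[100,[329,-511,0],[0,0,-82.5]],[100,[329,-511,0],[0,0,-82.5]],[100,[329,-511,0],[0,0,-82.5]]]' 30
python3 - <<'E'
from h import *
o=get_obs();print(o["time"],o["ee_pos"],o["tcp_rot"],o["wrist_force"],o["opening"])
p=camera("wrist");cv2.imwrite("pics/w1.png",p["img"][:,:,::-1]);print(p["shot"],p["fx"],np.round(p["T_tool_cam"],3).tolist())
for l in("blue_cassette_mid","white_cassette_mid","dock"):
    print(l,[(np.round(d["position"],4).tolist(),round(d["confidence"],2)) for d in pinpoint(p,l)])
# orange blobs, at pad top height 0.078
hsv=cv2.cvtColor(p["img"],cv2.COLOR_RGB2HSV);m=cv2.inRange(hsv,(5,150,90),(20,255,255))
n,_,s,c=cv2.connectedComponentsWithStats(m)
T=wristT(p,o)
for i in range(1,n):
    if s[i,4]>60: print(s[i],c[i].round(1),ray(p,*c[i],.078,T).round(4))
E
```

```text
time: 2.8
ee_pos: [0.4715, 0.0209, 0.2315]
tcp_rot: [180.0, -0.0, 82.5]
wrist_force: [0.4, 0.6, 0.3]
opening: 0.0852
2.8 [0.47150995 0.02093105 0.23151922] [ 1.79983087e+02 -8.12060069e-03  8.25265863e+01] [0.41165101 0.61431521 0.31807971] 0.08515197146830389
5 320.51343651114473 [[0.0, -0.948, -0.318, 0.082], [1.0, 0.0, -0.0, -0.001], [0.0, -0.318, 0.948, -0.142], [0.0, 0.0, 0.0, 1.0]]
blue_cassette_mid [([0.4752, 0.0147, 0.0368], 0.93)]
white_cassette_mid [([0.4827, 0.1147, 0.044], 0.8)]
dock [([0.4776, 0.0723, -0.0033], 0.59), ([0.6207, 0.1331, 0.0344], 0.34)]
[221  49   8  34 240] [224.6  65.5] [0.4573 0.1243 0.078 ]
[283  48   7  35 233] [286.   64.6] [0.5094 0.1181 0.078 ]
[226 169   8  27 171] [229.3 181.5] [0.4451 0.0219 0.078 ]
[281 168   7  27 144] [284.1 180.9] [0.4972 0.0157 0.078 ]
```

View pics/w1.png

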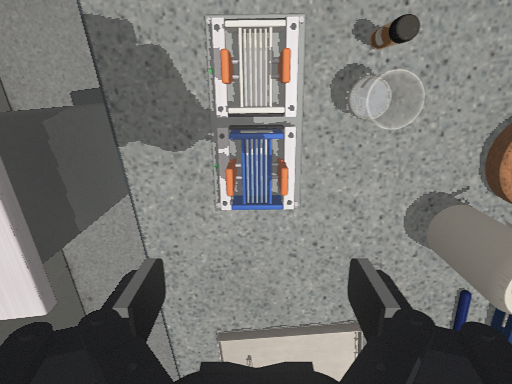

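The blue catches are at px (229,181) and (284,181), midpoint (0.471, 0.019), axis -6.8°. The gap to the white pair is 103 mm against 104 nominal. I'll descend with the jaws open, then squeeze.

```bash
python3 -m pendant '[[100,[0,-2.5,-40],[0,0,0.7]],[100,[0,-2.5,-85],[0,0,0.7]],[100,[0,-2.5,-130],[0,0,0.7]],[100,[0,-2.5,-165],[0,0,0.7]],[100,[0,-2.5,-186],[0,0,0.7]],[100,[0,-2.5,-186],[0,0,0.7]],[100,[0,-2.5,-186],[0,0,0.7]],[100,[0,-2.5,-186],[0,0,0.7]]]' 40
python3 -m pendant '[[65,[0,0,0],[0,0,0]],[60,[0,0,0],[0,0,0]],[50,[0,0,0],[0,0,0]],[40,[0,0,0],[0,0,0]],[30,[0,0,0],[0,0,0]],[30,[0,0,0],[0,0,0]],[30,[0,0,0],[0,0,0]],[30,[0,0,0],[0,0,0]]]' 40
python3 - <<'E'
from h import *
o=get_obs();print(o["time"],o["ee_pos"],o["wrist_force"],o["opening"])
p=camera("wrist");s=camera("scene")
a=cv2.resize(s["img"][150:250,180:300],None,fx=3,fy=3,interpolation=cv2.INTER_CUBIC);b=np.zeros((384,872,3),np.uint8);b[:,:512]=p["img"];b[:300,512:]=a
cv2.imwrite("pics/g1.png",cv2.resize(b,None,fx=.9,fy=.9)[:,:,::-1])
E
```

```text
time: 4.0
ee_pos: [0.4724, 0.0183, 0.0468]
tcp_rot: [179.9, -0.0, 83.2]
wrist_force: [0.6, -0.1, -0.0]
opening: 0.0855
time: 5.0
ee_pos: [0.4729, 0.0184, 0.0489]
tcp_rot: [179.8, -0.1, 83.2]
wrist_force: [-6.8, 0.8, 16.0]
opening: 0.0422
5.0 [0.47285642 0.01844495 0.04886419] [-6.75514104  0.76563441 16.01210338] 0.04224819792827968
```

View pics/g1.png

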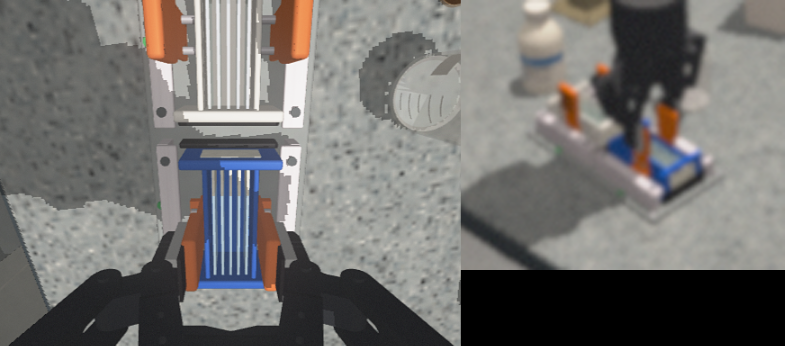

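The wrist view shows both fingers on the outer faces of the orange catches. The opening is 42 mm, so the catches are at their stops, but 16 N pushes up on the tool because the pads swing forward as they close. I'll draw the cassette straight up gently and check.

```bash
python3 -m pendant '[[30,[0,0,2],[0,0,0]],[30,[0,0,5],[0,0,0]],[30,[0,0,9],[0,0,0]],[30,[0,0,14],[0,0,0]],[30,[0,0,20],[0,0,0]],[30,[0,0,26],[0,0,0]],[30,[0,0,32],[0,0,0]],[30,[0,0,40],[0,0,0]],[30,[0,0,50],[0,0,0]],[30,[0,0,50],[0,0,0]]]'
python3 - <<'E'
from h import *
o=get_obs();print(o["time"],o["ee_pos"],o["wrist_force"],o["torque"],o["opening"])
p=camera("wrist");s=camera("scene")
for q in(p,s):print([(np.round(d["position"],4).tolist(),round(d["confidence"],2)) for d in pinpoint(q,"blue_cassette_mid")])
print([(np.round(d["position"],4).tolist(),round(d["confidence"],2)) for d in pinpoint(s,"white_cassette_mid")])
a=cv2.resize(s["img"][150:250,180:300],None,fx=3,fy=3,interpolation=cv2.INTER_CUBIC);b=np.zeros((384,872,3),np.uint8);b[:,:512]=p["img"];b[:300,512:]=a
cv2.imwrite("pics/g2.png",cv2.resize(b,None,fx=.9,fy=.9)[:,:,::-1])
E
```

```text
time: 6.35
ee_pos: [0.4734, 0.0185, 0.0999]
tcp_rot: [179.7, -0.1, 83.2]
wrist_force: [0.9, -0.1, -2.0]
opening: 0.0417
6.35 [0.47341934 0.01846014 0.09994264] [ 0.89226391 -0.13061195 -2.00109474] [-0.03570512 -0.0025246  -0.05745846] 0.04166863901445089
[([0.4778, 0.0173, 0.0898], 0.98)]
[([0.4696, 0.0188, 0.0887], 0.8), ([0.4399, 0.4584, 0.0454], 0.66)]
[([0.4828, 0.1222, 0.037], 0.79)]
```

View pics/g2.png

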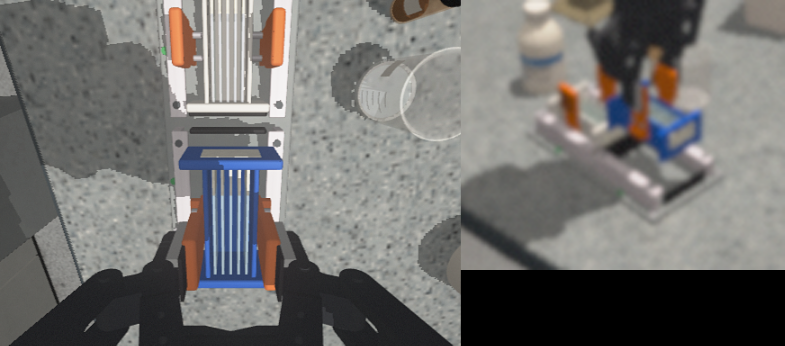

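The cassette came free and hangs level. Its mid is at z ≈ 0.089, the load is 2 N, and the white one is still in its bay. I'll raise it further and carry it over the tray centre (0.479, -0.361).

```bash
python3 -m pendant '[[30,[0,0,8],[0,0,0]],[30,[0,0,25],[0,0,0]],[30,[0,0,45],[0,0,0]],[30,[0,0,70],[0,0,0]],[30,[0,-6,90],[0,0,0]],[30,[0,-20,105],[0,0,0]],[30,[1,-42,110],[0,0,0]],[30,[1,-70,110],[0,0,0]],[30,[2,-100,110],[0,0,0]],[30,[2,-130,110],[0,0,0]],[30,[3,-160,110],[0,0,0]],[30,[3,-190,110],[0,0,0]],[30,[4,-220,110],[0,0,0]],[30,[4,-250,110],[0,0,0]],[30,[5,-280,110],[0,0,0]],[30,[5,-308,110],[0,0,0]],[30,[6,-335,110],[0,0,0]],[30,[6,-357,110],[0,0,0]],[30,[6,-372,110],[0,0,0]],[30,[6,-379,110],[0,0,0]]]'
python3 -m pendant '[[30,[0,-2,0],[0,0,0]],[30,[0,-2,0],[0,0,0]],[30,[0,-2,0],[0,0,0]],[30,[0,-2,0],[0,0,0]],[30,[0,-2,0],[0,0,0]],[30,[0,-2,0],[0,0,0]]]'
python3 - <<'E'
from h import *
o=get_obs();print(o["time"],o["wrist_force"],o["torque"],np.abs(o["qd"]).max())
p=camera("wrist");s=camera("scene");t=camera("top")
for n,q in zip("wst",(p,s,t)):
  for l in("blue_cassette_mid","white_cassette_mid","steel_tray","beaker_mid","vial_mid","bottle_mid"):
    print(n,l,[(np.round(d["position"],3).tolist(),round(d["confidence"],2)) for d in pinpoint(q,l)])
b=np.hstack([p["img"],s["img"]]);cv2.imwrite("pics/g3.png",cv2.resize(b,None,fx=.78,fy=.78,interpolation=cv2.INTER_AREA)[:,:,::-1])
E
```

```text
time: 9.1
ee_pos: [0.4785, -0.3613, 0.2084]
tcp_rot: [179.8, -0.1, 83.2]
wrist_force: [0.2, -0.8, -1.2]
opening: 0.041
time: 9.85
ee_pos: [0.4785, -0.3632, 0.2085]
tcp_rot: [179.8, -0.1, 83.2]
wrist_force: [-0.1, -0.4, -1.9]
opening: 0.0414
9.85 [-0.09639206 -0.40243908 -1.89401626] [-0.00736919  0.00329641  0.04904667] 0.1384712498456028
w blue_cassette_mid [([0.484, -0.367, 0.195], 0.9)]
w white_cassette_mid [([0.476, -0.364, 0.001], 0.32)]
w steel_tray [([0.482, -0.362, 0.008], 0.96)]
w beaker_mid []
w vial_mid []
w bottle_mid []
s blue_cassette_mid [([0.438, 0.463, 0.05], 0.82), ([0.477, -0.363, 0.199], 0.63)]
s white_cassette_mid [([0.482, 0.118, 0.039], 0.78)]
s steel_tray [([0.482, -0.363, -0.001], 0.56)]
s beaker_mid [([0.606, 0.076, 0.032], 0.75)]
s vial_mid [([0.619, 0.134, 0.035], 0.58)]
s bottle_mid [([0.527, 0.241, 0.054], 0.72)]
t blue_cassette_mid [([0.441, 0.46, 0.048], 0.97), ([0.478, -0.362, 0.203], 0.62)]
t white_cassette_mid [([0.486, 0.12, 0.043], 0.78)]
t steel_tray [([0.478, -0.361, 0.001], 0.75)]
t beaker_mid [([0.608, 0.073, 0.034], 0.49)]
t vial_mid [([0.618, 0.135, 0.036], 0.51)]
t bottle_mid [([0.529, 0.24, 0.053], 0.71)]
```

View pics/g3.png

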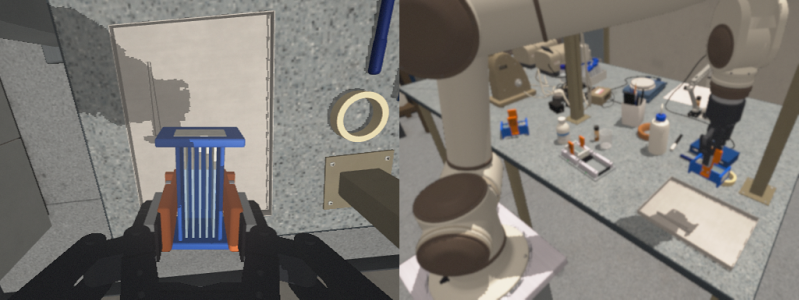

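The cassette hangs level over the tray centre, seen at (200,190) in the wrist half and (707,165) in the scene half. Its mid is at z ≈ 0.199, so the underside is at about 0.16 m. The dock still holds the white cassette, and the beaker, vial and bottle have not moved. Handing in.

```bash
python3 -c "
from workcell import *
o=get_obs();print(o['time'],o['ee_pos'],o['opening']);print(job_done())"
```

```text
10.9 [ 0.47853864 -0.36328041  0.20843383] 0.04154639994817585
the job is handed in; nothing more can be done
None
```

I squeezed the docked blue cassette (the smaller of the two blue look-alikes) by both catches at 40 N, drew it straight up and carried it over the tray. I handed the job in at 10.9 s with it still held there.

**Last checks:**
- **Position:** the cassette was at about (0.478, -0.363). The tray centre is at about (0.480, -0.362).
- **Height and level:** its mid was at about 0.20 m, so the underside was about 16 cm above the worktop. The tool was level to 0.2° and still.
- **Load:** the wrist carried about 1.9 N, close to the 1.5 N expected for the cassette.
- **Other items:** the white cassette, beaker, vial and bottle read at their first positions to within about 5 mm, which is the measuring error.

**Disagreements:**
- **Grip opening:** it read 41–42 mm, not the nominal 46 mm for fully squeezed catches. I put this down to pad compliance or reading error; the cassette came free cleanly.
- **Squeeze force:** the tool felt about 16 N upward while squeezing, as the pads swung forward. It had gone once the cassette was lifted.
- **Wrist picture:** its estimate of the cassette position was about 6 mm off the other two cameras. It also gave one low-confidence false "white cassette" on the tray (0.32).

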